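Load the gauge bed with a tray of bonded blocks

ROBOT

A 6-joint arm with a two-finger parallel gripper is mounted at the origin on the work surface. World frame = base frame: x ahead of the robot, y to its left, z up, the work surface at z = 0. Lengths are in m, angles in degrees, forces in N, time in s.
With the tool pointing down it reaches from about 0.3 to 0.775 m from the base axis. Payload 14.6 kg.
Tool frame: the origin (TCP) lies on the centre line of the jaws, within the pads' length; the fingertips stand 11 mm ahead of it and the grasp point (between the pads) lies 8 mm behind it; z points along the fingers, y is the line along which they close (so a half turn about z gives the same grasp; the last joint's range is limited). The gripper opens to 85 mm and grips with 20 to 120 N. Pads are 22 mm wide; open, the fingers measure 114 mm over their backs; the gripper's body (76 mm by 85 mm) begins 54 mm behind the grasp point. The pads swing forward as they close: fully open they stand 13 mm farther back than shut.
Start: joints at [59.954, 17.183, 87.147, -0, 75.671, -3.816], TCP at [0.243, 0.493, 0.242] pointing down, gripper open.
Joint ranges: [-173.82, 173.82], [-45.26, 126.66], [13.44, 144.39], [-59.66, 239.66], [0, 175.72], [-146.38, 146.38]. Speed limits (degrees/s): [127.2, 127.2, 147.25, 180, 180, 180].

INTERFACE

Orientations are given as a 3x3 rotation matrix whose columns are the frame's x, y, z axes.
In Python, from plant import monitor, cams, order gives the robot as it stands.
- The arm moves only by the tool apply_moves, never from a script. Its argument "series" is a list of rows, each an object of numbers: "x", "y", "z": the shift along the tool's x, y, z each as a share of 4 cm, from -1 to 1; "turn": the turn about the tool's z as a share of 5 degrees, from -1 to 1; "grip": the opening, from 0 (shut) to 1 (fully open). In form: [{"x": .., "y": .., "z": .., "turn": .., "grip": ..}, ...]. A call has 1 to 12 rows; each row shifts and turns the commanded pose from where the row before left it, along the tool's axes as they then stand; what a row does not reach is not made up. A row lasts 1/12 s, in which the tool goes at most 41.7 mm and 7.16 degrees, less where a joint would pass 70% of its speed; a pose out of reach is approached as far as the arm can. A call with a number of a shift or a turn outside -1 to 1 is refused whole. A call with a gripper value outside its range is refused whole. The fingers move at their own pace and stop on an object; the grip force is fixed at half the most. Time passes only in rows, so rows that do not move let the fingers close. It gives the time, the measured TCP pose, the force, the opening and the grip force at its end, in the units of the state.
- monitor.sense(): the state, without advancing time (a new reading comes with each control period).
- cams.grab_frame(name): name is "scene" or "top"; returns the picture (400x640x3 uint8, blue, green, red); there is no depth.
- cams.camera_info(name): a dict with "fx", "fy", "cx", "cy" (pixels), "k1" (the pictures are not rectified: a ray, as slopes to the right and down, at radius r is drawn at 1 + k1 r^2 times it, then the intrinsics apply), "position" and "orientation" of the camera in the world. Camera axes: x right, y down, z forward; pixel columns grow to the right and rows downward; lengths in m; the calibration is good to about 2 mm. A picture is of the moment at which its call begins. camera_info takes no time and is no camera call.
- order.sign_off(): hands the job in; it is judged then, once.
The state is a dict: "time_s": time; "q": joint angles; "qvel": joint speeds; "joint_torque": joint torques, N m; "ee_pos": TCP position; "ee_rot": TCP orientation; "ft_force": force on the tool from outside, world axes, zero at the start; "torque": the same for the moment, N m; "opening": finger opening in m; "grip_force": force on a finger pad.
Only numpy, scipy, OpenCV 4.12 (cv2) and the standard library are available. Lean on these libraries where they do the work, as an engineer would, in place of code of your own. Each camera call takes 0.05 s, during which the arm holds its last target. There are 200 camera calls.

TASK

Set the thicker of the two white blocks lying loose on the bench flat into the empty front pocket of the aluminium tray. Then slide the loaded tray, front pocket first and keeping its other block in place, fully home into the slotted bed under the height gauge, press the gauge foot down until it rests on the block, hold it there for a second, and let it spring back up. Leave everything else on the bench where it is.

Things in the scene. Friction and masses are not known exactly. Their poses are not given: they have to be found in the camera images.
- tray: Aluminium tray on the bench: base plate 200 (x) x 96 (y) x 5 mm, origin at the centre of its underside, 0.36 kg. +x is its front, which enters the bed first. Two pockets with 4 mm walls, tops 13 mm above the underside: front (x = +66 mm, empty) and rear (x = -66 mm, loaded). The plate stands out 14 mm beyond the pocket walls on both long sides; these edges run in the bed's slots.
- front_pocket (a point): Centre of the floor of the tray's empty front pocket, 60 x 60 mm inside, floor 5 mm above the tray's underside; the tray's axes.
- handle (a point): Middle of the top edge of the tray's upright handle plate, between the pockets at tray x = -6 mm, 85 mm above the tray's underside; the plate is 36 mm long (tray x) and 10 mm thick (tray y): pinch it across its thickness. The tray's axes.
- thick_block: The thicker loose white block with a small dark dot on top, 56 x 56 x 36 mm, about 0.13 to 0.19 kg, origin at the centre of its underside. It stands on the bench in a row with the thin block and the tub, in any order.
- thin_block: The thinner loose white block with the same dot, 56 x 56 x 20 mm, origin at the centre of its underside; not needed, leave it alone.
- seated_block: White block 56 x 56 x 30 mm, 0.13 kg, origin at the centre of its underside, loose in the tray's rear pocket; it stays there.
- bed: Grey slotted bed with the height gauge, fixed; origin on the bench under the middle of the home position; +x is the slide-in direction (roughly world +y). Floor plate 6 mm thick, 124 mm wide, x = -135 to +110 mm. End stop face at x = +100 mm, 22 mm high. Behind it (x = 112 to 142 mm) a column 125 mm tall; its 30 mm wide arm, 100 to 126 mm up, reaches back to x = 57 mm.
- bed_mouth (a point): Middle of the slot entrance on the bed's floor, at bed x = -100 mm, the bed's axes. From here to x = +100 mm run the slots: side walls 100 mm apart, 9 mm high above the floor (tray edge 5 mm), covered by 6 mm lips 84 mm apart, tops 21 mm above the bench, so the tray must enter from this end. Flared walls, 21 mm high, up to 146 mm wide, lead in from 34 mm before it.
- tray_home (a point): Where the tray's origin lies when the tray is fully home against the end stop: on the bed's floor, 6 mm above the bench, with the bed's axes.
- gauge (a joint): Gauge plunger, m: height of its foot above the pocket floor of a tray that is home; 0.075 sprung up at rest, 0.036 when the foot rests on the thick block. Pressing its cap down lowers it against a spring (about 1.2 N at the top, about 3.5 N at the thick block); it returns up by itself when let go.
- gauge_cap (a point): Centre of the top face of the gauge's black round cap (28 mm across, 12 mm high), 72 mm along the bed's +x from tray_home, about 198 mm above the bench when up; moves straight down with the plunger; 159 mm above the bench when the foot (24 mm across) rests on the thick block.
- tub: Grey open plastic cup, 56 mm across, 60 mm tall, origin at the centre of its underside; leave it.
- can: Metal can, 54 mm across, 115 mm tall, standing beside the way into the bed, origin at the centre of its underside; leave it.
- tape: Roll of tape lying flat, 80 mm across, 25 mm high, beside the tray, origin at the centre of its underside; leave it.
- bottle: Small bottle, 40 mm across, 110 mm tall, standing beside the tray, origin at the centre of its underside; leave it.
- carton: Cardboard carton, 70 x 70 x 55 mm, beyond the bed, origin at the centre of its underside; leave it.
Mind the look-alikes: they are no part of the job. Leave any green look-alike of the seated_block alone. What is shaped like the thick_block but purple is not meant.

How it is judged (in metres and radians):
On the way, in this order (a step that is already met when the one before it is completed fails the run):
1. the thicker block sits flat in the tray's front pocket (x of thick_block in the frame of tray between 0.061 and 0.071 m and y of thick_block in the frame of tray between -0.005 and 0.005 m and z of thick_block in the frame of tray between 0.001 and 0.009 m and angle between thick_block's own z axis and vertical below 0.08 rad), for 0.3 s.
2. the loaded tray is fully home in the bed, both blocks in their pockets (all of step 1 and x of tray in the frame of tray_home between -0.004 and 0.004 m and y of tray in the frame of tray_home between -0.005 and 0.005 m and z of tray in the frame of tray_home between -0.003 and 0.004 m and angle between the x axis of tray and the x axis of bed, either way round below 0.06 rad and angle between tray's own z axis and vertical below 0.05 rad and x of seated_block in the frame of tray between -0.071 and -0.061 m and y of seated_block in the frame of tray between -0.005 and 0.005 m and z of seated_block in the frame of tray between 0.001 and 0.009 m), for 0.3 s.
3. the gauge foot rests on the thick block of the tray at home (all of step 1 and x of tray in the frame of tray_home between -0.004 and 0.004 m and y of tray in the frame of tray_home between -0.005 and 0.005 m and z of tray in the frame of tray_home between -0.003 and 0.004 m and angle between the x axis of tray and the x axis of bed, either way round below 0.06 rad and angle between tray's own z axis and vertical below 0.05 rad and value of joint gauge between 0.0335 and 0.038 m), for 0.4 s.
At the end, for the whole second after the job is handed in: The tray is home in the bed (within 4 mm of the end of its slide, 5 mm sideways, on the floor, turned under 0.06 rad), the thick block flat in its front pocket and the 30 mm block in its rear pocket (within 5 mm), all at rest, and the gauge sprung back up (above 0.068) (all of step 2 and value of joint gauge above 0.068 m and linear speed of each of tray, thick_block, seated_block below 0.03 m/s); the robot touches nothing.
It fails at once if the thin block, tub, can, tape, bottle or carton is moved by more than 30 mm (distance of any of thin_block, tub, can, tape, bottle, carton from where it was at the start of the episode above 0.03 m).
It also fails if it takes over 70 s, if anything falls off the work surface, if the arm or the gripper's body presses on something with over 40 N, if the wrist force passes 120 N, or if a joint passes its speed limit or range.

## Working session

There is one attempt and no reset: what is moved stays moved. The work goes in short steps, Python scripts to look and compute and a tool call to move; the robot and the scene stay as the last step left them, time stands still between calls to the robot, and variables do not carry over. Pictures are saved under pics/ and viewed, at most 13 in all, crops included, and the job is handed in when it is done.

Besides the shell and the picture viewer there is one more tool, called after "Emit:" as name(argument=value, ...), one argument or row to a line, values as JSON. apply_moves: Moves the arm, as the interface text tells. Shift numbers are shares of 4 cm and turn numbers shares of 5 degrees, none past 1 either way. Its arguments: {"type":"object","properties":{"series":{"type":"array"}},"required":["series"]}

```bash
mkdir -p pics; ls; python3 - <<'E'
from plant import monitor, cams, order
import cv2
s=monitor.sense();print(s['time_s'],s['ee_pos'],s['ee_rot'],s['opening'])
for n in("scene","top"):
    cv2.imwrite(f'pics/{n}0.png',cams.grab_frame(n));print(cams.camera_info(n))
E
```

```text
pics
0.0 [0.24297767 0.49317575 0.24170266] [[-8.97027939e-01  4.41973428e-01 -6.05210608e-04]
 [ 4.41973834e-01  8.97027344e-01 -1.03622406e-03]
 [ 8.49069642e-05 -1.19700919e-03 -9.99999280e-01]] 0.08582563689222145
{'fx': 485.84507891128294, 'fy': 485.84507891128294, 'cx': 311.29641976636543, 'cy': 194.31909567210184, 'k1': -0.1210625118300068, 'position': array([ 1.23853771, -0.79111583,  0.70935896]), 'orientation': array([[ 0.73774419,  0.36776854, -0.56610937],
       [ 0.67489249, -0.38201153,  0.63133771],
       [ 0.01592584, -0.84782869, -0.53003101]])}
{'fx': 398.992917193542, 'fy': 398.992917193542, 'cx': 316.6494936001588, 'cy': 197.65824376046334, 'k1': -0.09520253363994, 'position': array([ 0.50724023, -0.09153331,  1.07650097]), 'orientation': array([[-0.00474702, -0.99570613,  0.09244872],
       [-0.9999768 ,  0.00517829,  0.00442568],
       [-0.00488541, -0.09242557, -0.99570761]])}
```

View pics/scene0.png

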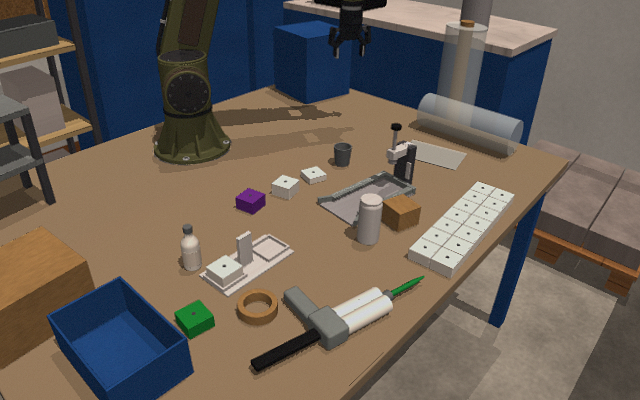

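View pics/top0.png

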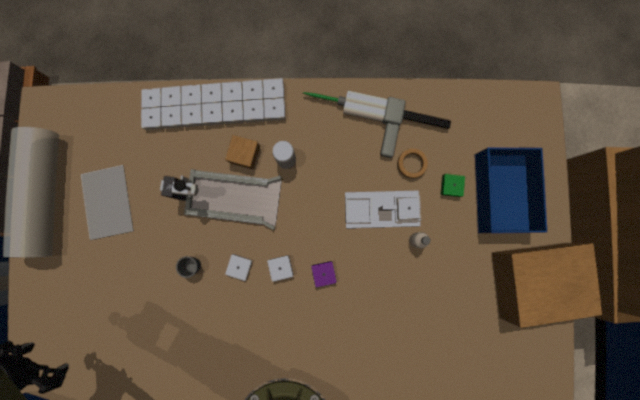

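The scene view shows the thick block at (285,187) beside the purple one, and the thin block at (313,174). In the top view the thick block is at (280,268), the tray spans (345–420,192–228) with its empty pocket on the left, the bed mouth is at (280,200), and the cap is near (185,187). I'll zoom in next.

```bash
python3 - <<'E'
import cv2
a=cv2.imread('pics/top0.png')
cv2.imwrite('pics/c1.png',cv2.resize(a[140:290,150:350],None,fx=4,fy=4,interpolation=cv2.INTER_CUBIC))
b=cv2.imread('pics/scene0.png')
import numpy as np
t=cv2.resize(a[180:240,335:435],None,fx=6,fy=6,interpolation=cv2.INTER_CUBIC)
u=cv2.resize(b[225:300,195:300],None,fx=3,fy=3,interpolation=cv2.INTER_CUBIC)
v=cv2.resize(b[115:205,330:430],None,fx=2.6,fy=2.6,interpolation=cv2.INTER_CUBIC)
c=np.zeros((600,640,3),np.uint8);c[:360,:600]=t;c[360:360+225,:315]=u;c[360:594,330:590]=v
cv2.imwrite('pics/c2.png',c)
E
```

```text
(no output)
```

View pics/c1.png

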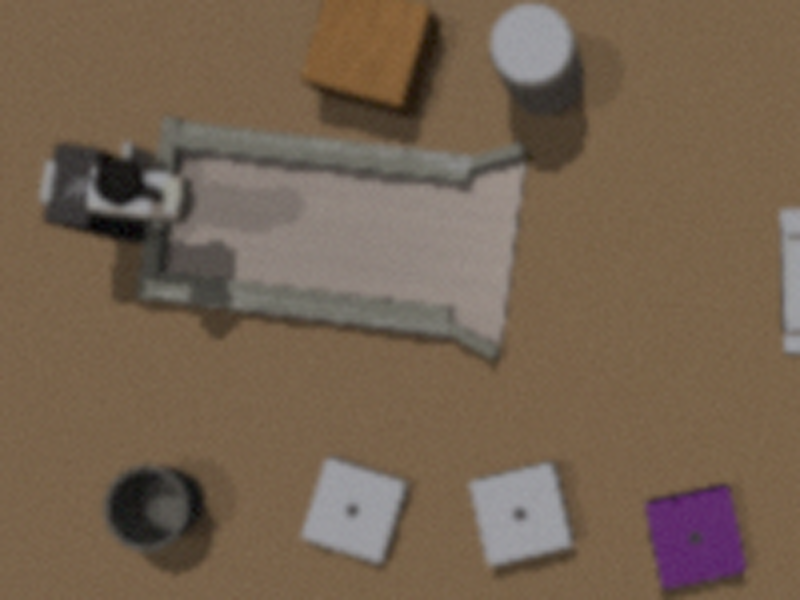

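View pics/c2.png

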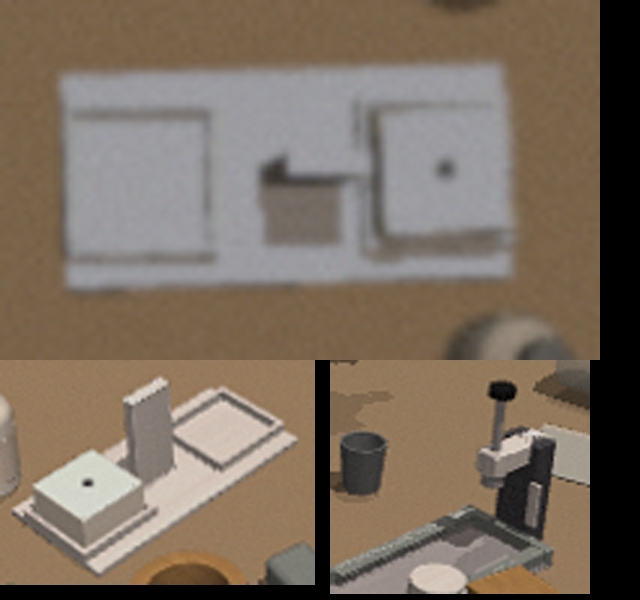

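The close-ups clearly show the thick block (c1 519,514), the bed lips and flares, the tray corners, the handle, and the cap (c1 120,182). Next I'll measure them.

```bash
cat > h.py <<'E'
from plant import monitor, cams, order
import cv2, numpy as np
I={n:cams.camera_info(n) for n in("scene","top")}
def ray(n,p):
    c=I[n];K=np.array([[c['fx'],0,c['cx']],[0,c['fy'],c['cy']],[0,0,1.]])
    u=cv2.undistortPoints(np.array(p,float).reshape(-1,1,2),K,np.array([c['k1'],0,0,0.])).reshape(-1,2)
    return c['position'],np.c_[u,np.ones(len(u))]@c['orientation'].T
def plane(n,p,z):
    o,d=ray(n,p);return o+d*((z-o[2])/d[:,2])[:,None]
def tri(pt,ps):
    o1,d1=ray('top',pt);o2,d2=ray('scene',ps);d1=d1[0];d2=d2[0]
    s=np.linalg.lstsq(np.c_[d1,-d2],o2-o1,rcond=None)[0];a=o1+s[0]*d1;b=o2+s[1]*d2
    return (a+b)/2,np.linalg.norm(a-b)
def blobs(m,lo=3,hi=1e6):
    n,l,s,c=cv2.connectedComponentsWithStats(m.astype(np.uint8))
    return [(i,s[i].tolist(),c[i]) for i in range(1,n) if lo<=s[i][4]<=hi],l
E
python3 - <<'E'
from h import *
np.set_printoptions(precision=4,suppress=True)
T=cv2.imread('pics/top0.png');S=cv2.imread('pics/scene0.png')
def sat(a):
    a=cv2.GaussianBlur(a,(3,3),0).astype(float);return a.max(2)-a.min(2),a.max(2)
def dot(a,x,y,r=5):
    w=a[y-r:y+r+1,x-r:x+r+1].min(2).astype(float);q=np.clip(np.median(w)-25-w,0,None)
    g=np.mgrid[-r:r+1,-r:r+1];return np.array([x+(g[1]*q).sum()/q.sum(),y+(g[0]*q).sum()/q.sum()])
d1=dot(T,280,268);d2=dot(S,285,186);print('thick dot',d1,d2,tri(d1,d2))
e1=dot(T,238,267);e2=dot(S,313,173,4);print('thin dot',e1,e2,tri(e1,e2))
e1=dot(T,409,208);e2=dot(S,224,266);print('seated dot',e1,e2,tri(e1,e2))
s,v=sat(T)
bg=[s[250,400],s[300,250]];print('bg sat',bg,'white',s[262,275],s[210,355],'bed',s[172,230],s[200,250])
m=s<22
B,l=blobs(m&(np.arange(640)>130)[None]&(np.arange(640)<440)[None],300)
for i,st,c in B:
    if st[1]<140: continue
    cs=max(cv2.findContours((l==i).astype(np.uint8),0,1)[0],key=len)
    r=cv2.minAreaRect(cs);print(st,c,r,);print(cv2.approxPolyDP(cs,3,True).reshape(-1,2).tolist())
# black cap
for n,a,(x0,y0,x1,y1) in(('top',T,(160,170,200,205)),('scene',S,(385,118,410,140))):
    w=a[y0:y1,x0:x1].max(2)<45
    for i,st,c in blobs(w,8)[0]:print(n,st,c+[x0,y0])
q=lambda p,ox,oy,k:(np.array(p)+.5)/k-.5+[ox,oy]
print('tray corners FL? ',plane('top',q([[62,74],[68,290],[510,275],[500,64]],335,180,6),.005))
print('flare tips',plane('top',q([[523,150],[497,357]],150,140,4),.021))
print('handle scene top ends',q([[146,388]],0,0,1))
E
```

```text
thick dot [279.5246 268.0874] [284.4462 188.62  ] (array([0.4189, 0.0122, 0.0104]), np.float64(0.000954599178028026))
thin dot [237.6456 267.1139] [313.9778 173.2167] (array([0.4235, 0.1248, 0.0151]), np.float64(0.003987771513824472))
seated dot [408.8198 207.7326] [223.7645 265.5058] (array([ 0.5766, -0.3281,  0.0354]), np.float64(0.001617631817157915))
bg sat [np.float64(48.0), np.float64(47.0)] white 5.0 5.0 bed 45.0 19.0
[273, 141, 23, 28, 500] [284.046 154.4  ] ((284.0, 154.5), (27.0, 22.0), 90.0)
[[279, 141], [273, 147], [273, 155], [282, 168], [290, 168], [295, 161], [293, 149], [288, 142]]
[160, 170, 122, 60, 4778] [225.9669 196.4399] ((218.88165283203125, 194.09732055664062), (118.86763763427734, 53.45539093017578), 8.29714584350586)
[[161, 181], [161, 193], [183, 200], [185, 214], [274, 228], [280, 176], [262, 179], [191, 170], [188, 179], [165, 176]]
[345, 191, 76, 38, 2702] [382.    209.057] ((382.2175598144531, 208.96194458007812), (36.29478073120117, 75.02587890625), 88.21009063720703)
[[345, 193], [347, 228], [419, 225], [418, 191]]
[226, 254, 26, 27, 495] [238.3535 26
[... 168 characters left out ...]
, 25, 21, 415] [188.0072 266.5614] ((188.0, 267.0), (20.0, 24.0), 90.0)
[[176, 265], [178, 273], [185, 277], [200, 270], [199, 261], [193, 257], [183, 257]]
[268, 256, 25, 26, 510] [280.0176 268.2412] ((280.0224609375, 268.2640380859375), (23.0106258392334, 22.5609073638916), 77.00537872314453)
[[288, 256], [268, 260], [273, 281], [292, 276]]
top [14, 9, 15, 12, 108] [179.7963 184.3981]
top [10, 24, 17, 7, 73] [179.1096 196.589 ]
scene [6, 6, 10, 7, 57] [395.8421 126.7544]
tray corners FL?  [[ 0.6219 -0.1632  0.005 ]
 [ 0.5249 -0.1648  0.005 ]
 [ 0.5302 -0.3638  0.005 ]
 [ 0.6255 -0.3618  0.005 ]]
flare tips [[0.6609 0.0099 0.021 ]
 [0.523  0.0266 0.021 ]]
handle scene top ends [[146. 388.]]
```

```bash
python3 - <<'E'
from h import *
np.set_printoptions(precision=4,suppress=True)
T=cv2.imread('pics/top0.png');S=cv2.imread('pics/scene0.png')
def z(a,x,y,w,h,k):return cv2.resize(a[y:y+h,x:x+w],None,fx=k,fy=k,interpolation=cv2.INTER_CUBIC)
c=np.zeros((600,800,3),np.uint8)
for (im,x,y,w,h,k,ox,oy) in((T,150,160,140,75,5,0,0),(S,270,160,60,45,5,0,380),(S,225,225,40,44,5,310,380),(S,380,115,45,44,5,520,380)):
    t=z(im,x,y,w,h,k);c[oy:oy+t.shape[0],ox:ox+t.shape[1]]=t
cv2.imwrite('pics/c3.png',c)
for n,a,(x0,y0,x1,y1) in(('S',S,(270,160,330,205)),('S',S,(205,250,240,290)),('T',T,(225,252,296,285))):
    g=a.min(2);bh=cv2.morphologyEx(g,cv2.MORPH_BLACKHAT,np.ones((7,7),np.uint8)).astype(float)
    sub=bh[y0:y1,x0:x1]
    for i,st,_ in blobs(sub>60,2)[0]:
        X,Y,W,H,A=st
        if A<30:
            w=sub[Y-1:Y+H+1,X-1:X+W+1];yy,xx=np.mgrid[Y-1:Y+H+1,X-1:X+W+1];print(n,A,(xx*w).sum()/w.sum()+x0,(yy*w).sum()/w.sum()+y0)
E
```

```text
Traceback (most recent call last):
ValueError: could not broadcast input array from shape (225,300,3) into shape (220,300,3)
```

```bash
python3 - <<'E'
from h import *
np.set_printoptions(precision=4,suppress=True)
T=cv2.imread('pics/top0.png');S=cv2.imread('pics/scene0.png')
def z(a,x,y,w,h,k):return cv2.resize(a[y:y+h,x:x+w],None,fx=k,fy=k,interpolation=cv2.INTER_CUBIC)
c=np.zeros((600,800,3),np.uint8)
for (im,x,y,w,h,k,ox,oy) in((T,150,160,140,75,5,0,0),(S,270,160,60,44,5,0,380),(S,225,225,40,44,5,310,380),(S,380,115,45,44,5,520,380)):
    t=z(im,x,y,w,h,k);c[oy:oy+t.shape[0],ox:ox+t.shape[1]]=t
cv2.imwrite('pics/c3.png',c)
for n,a,(x0,y0,x1,y1) in(('S',S,(270,160,330,205)),('S',S,(205,250,240,290)),('T',T,(225,252,296,285))):
    g=a.min(2);bh=cv2.morphologyEx(g,cv2.MORPH_BLACKHAT,np.ones((7,7),np.uint8)).astype(float)
    sub=bh[y0:y1,x0:x1]
    for i,st,_ in blobs(sub>60,2)[0]:
        X,Y,W,H,A=st
        if A<30:
            w=sub[Y-1:Y+H+1,X-1:X+W+1];yy,xx=np.mgrid[Y-1:Y+H+1,X-1:X+W+1];print(n,A,(xx*w).sum()/w.sum()+x0,(yy*w).sum()/w.sum()+y0)
E
```

```text
S 4 312.84432234432234 171.496336996337
S 2 303.047263681592 174.0099502487562
S 3 285.01107594936707 180.998417721519
S 2 228.22251308900525 255.02879581151834
S 7 235.55129434324064 258.97794822627037
S 7 223.7936913895993 265.5098039215686
S 2 222.39029535864978 285.9978902953587
T 2 279.51181102362204 268.0492125984252
```

View pics/c3.png

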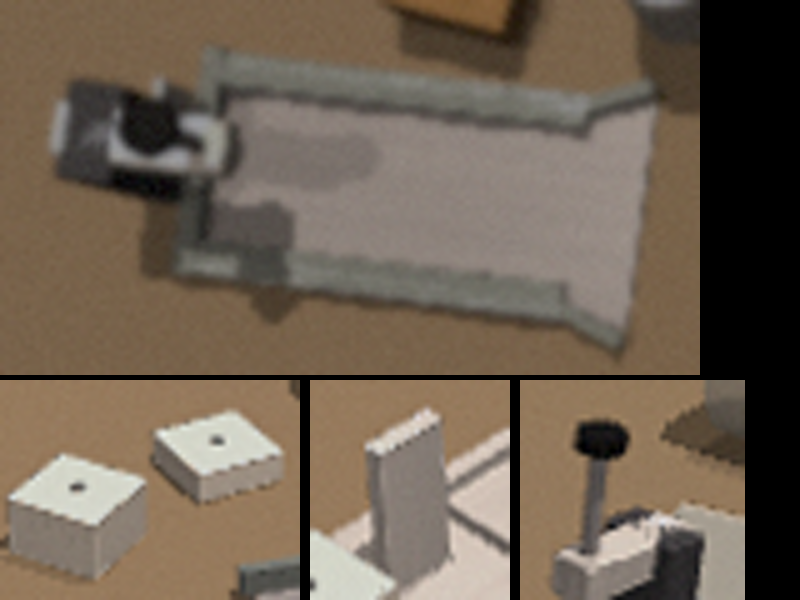

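```bash
python3 - <<'E'
from h import *
np.set_printoptions(precision=4,suppress=True)
q=lambda p,ox,oy,k:(np.array(p)+.5)/k-.5+[ox,oy]
print('thick',tri([279.51,268.06],[285.01,181.0]),'thin',tri([237.65,267.1],[312.84,171.5]))
cap=tri(q([150,123],150,160,5),q([82,53],380,115,5));print('cap',cap)
print('handle scene@.085',plane('scene',q([93,51],225,225,5),.085))
P=lambda a,z:plane('top',q(a,150,160,5),z)
print('flare floor end corners z6',P([[655,92],[632,335]],.006))
u=P([[205,48],[590,92]],.021);l=P([[180,275],[565,320]],.021)
for w in(u,l):d=w[1]-w[0];print('outer',w[:,:2],np.degrees(np.arctan2(-d[1],-d[0])))
w=P([[575,92],[565,285]],.021);print(w[:,:2])
# block yaw by top face edges (scene+top)
f=lambda p:plane('top',(np.array(p)+.5)/4-.5+[150,140],.036)
c=f([[552,463],[573,547],[492,568],[470,483]]);print('thick corners',c[:,:2]);
for i in range(4):
    d=c[(i+1)%4]-c[i];print(np.linalg.norm(d),np.degrees(np.arctan2(d[1],d[0]))%90)
s=plane('scene',q([[65,75],[147,103],[95,145],[8,113]],270,160,5),.036);print(s[:,:2],s.mean(0))
for i in range(4):
    d=s[(i+1)%4]-s[i];print(np.linalg.norm(d),np.degrees(np.arctan2(d[1],d[0]))%90)
E
```

```text
thick (array([0.4218, 0.0104, 0.0368]), np.float64(0.001140696225225837)) thin (array([0.423 , 0.1224, 0.0217]), np.float64(0.0010625104386058108))
cap (array([0.6216, 0.2211, 0.198 ]), np.float64(0.002132845376776527))
handle scene@.085 [[ 0.5769 -0.2689  0.085 ]]
flare floor end corners z6 [[0.6607 0.0107 0.006 ]
 [0.5292 0.0226 0.006 ]]
outer [[0.6844 0.2539]
 [0.6587 0.0441]] 83.03564296362836
outer [[0.5615 0.2645]
 [0.537  0.0566]] 83.27911081535908
[[0.6588 0.0522]
 [0.5555 0.0567]]
thick corners [[ 0.454  -0.011 ]
 [ 0.4    -0.0245]
 [ 0.3865  0.0279]
 [ 0.4412  0.0423]]
0.055721255079358975 14.079945703472418
0.05410790023305723 14.371085781657442
0.05653149133411407 14.743616304548432
0.054764583971969254 13.523867413743247
[[ 0.3915  0.032 ]
 [ 0.4458  0.0414]
 [ 0.4564 -0.0098]
 [ 0.3988 -0.0188]] [0.4231 0.0112 0.036 ]
0.05514432642299581 9.846873665935894
0.052299626442751136 11.727632746984014
0.05831277000939386 8.928791217633346
0.05135743256508693 8.235128011774293
```

The numbers agree with the text: thick dot z = 0.037, cap z = 0.198, tray 200 × 96 mm. I'll turn to the block's yaw (13°) first.

Emit:
apply_moves(
  series=[
    {"turn": 0.9, "grip": 1},
    {"turn": 1, "grip": 1},
    {"turn": 1, "grip": 1},
    {"turn": 1, "grip": 1},
    {"turn": 1, "grip": 1},
    {"turn": 1, "grip": 1},
    {"turn": 1, "grip": 1},
    {"turn": 1, "grip": 1},
    {"turn": 1, "grip": 1},
    {"turn": 1, "grip": 1},
    {"turn": 0.26, "grip": 1},
    {"grip": 1},
  ],
)

```text
invalid input
```

Emit:
apply_moves(
  series=[
    {"x": -0.5, "y": 0.07, "grip": 1},
    {"x": -1, "y": 0.14, "grip": 1},
    {"x": -1, "y": 0.14, "grip": 1},
    {"x": -1, "y": 0.14, "grip": 1},
    {"x": -1, "y": 0.14, "grip": 1},
    {"x": -1, "y": 0.14, "grip": 1},
    {"x": -1, "y": 0.14, "grip": 1},
    {"x": -1, "y": 0.14, "grip": 1},
    {"x": -1, "y": 0.14, "grip": 1},
    {"x": -1, "y": 0.14, "grip": 1},
    {"x": -1, "y": 0.14, "grip": 1},
    {"x": -1, "y": 0.14, "grip": 1},
  ],
)

```text
invalid input
```

```bash
cat > go.py <<'E'
import sys
from h import *
# target x y z yaw(deg of tool y); prints shifts in tool axes (units) after the turn, and turn units
a=[float(v) for v in sys.argv[1:5]];s=monitor.sense();R=np.array(s['ee_rot']);p=np.array(s['ee_pos'])
yaw=np.degrees(np.arctan2(R[1,1],R[0,1]));dy=(a[3]-yaw+90)%180-90
t=np.radians(yaw+dy);Y=np.array([np.cos(t),np.sin(t),0]);X=np.array([-Y[1],Y[0],0]);d=np.array(a[:3])-p
print('t',round(s['time_s'],2),'pos',p.round(4),'yaw',round(yaw,2),'q',np.round(s['q'],1),'F',np.round(s['ft_force'],1),'open',round(s['opening'],4),'grip',s['grip_force'])
print('units x %.3f y %.3f z %.3f turn %.3f'%(X@d/.04,Y@d/.04,-d[2]/.04,-dy/5))
E
python3 go.py .4218 .0107 .08 13
```

```text
t 0.1 pos [0.243  0.4932 0.2418] yaw 63.77 q [60.  17.2 87.2  0.  75.7 -3.8] F [0.2 0.1 0.5] open 0.0854 grip 0.0
units x -12.759 y 1.642 z 4.044 turn 10.154
```

Probably every row needs all five keys.

Emit:
apply_moves(
  series=[
    {"x": 0, "y": 0, "z": 0, "turn": 0.9, "grip": 1},
    {"x": 0, "y": 0, "z": 0, "turn": 1, "grip": 1},
    {"x": 0, "y": 0, "z": 0, "turn": 1, "grip": 1},
    {"x": 0, "y": 0, "z": 0, "turn": 1, "grip": 1},
    {"x": 0, "y": 0, "z": 0, "turn": 1, "grip": 1},
    {"x": 0, "y": 0, "z": 0, "turn": 1, "grip": 1},
    {"x": 0, "y": 0, "z": 0, "turn": 1, "grip": 1},
    {"x": 0, "y": 0, "z": 0, "turn": 1, "grip": 1},
    {"x": 0, "y": 0, "z": 0, "turn": 1, "grip": 1},
    {"x": 0, "y": 0, "z": 0, "turn": 1, "grip": 1},
    {"x": 0, "y": 0, "z": 0, "turn": 0.26, "grip": 1},
  ],
)

```text
time_s: 1.02
ee_pos: [0.243, 0.4933, 0.242]
ee_rot: [[-0.22, 0.975, -0.0], [0.975, 0.22, -0.001], [-0.0, -0.0, -1.0]]
ft_force: [0.1, -0.4, 0.6]
opening: 0.0853
grip_force: 0.0
```

```bash
python3 go.py .4218 .0107 .08 13
```

```text
t 1.02 pos [0.243  0.4933 0.242 ] yaw 12.72 q [60.  17.2 87.2  0.  75.7 47.2] F [ 0.1 -0.4  0.6] open 0.0853 grip 0.0
units x -12.760 y 1.641 z 4.049 turn -0.056
```

Emit:
apply_moves(
  series=[
    {"x": -0.4, "y": 0.05, "z": 0, "turn": 0, "grip": 1},
    {"x": -0.8, "y": 0.1, "z": 0, "turn": 0, "grip": 1},
    {"x": -0.8, "y": 0.1, "z": 0, "turn": 0, "grip": 1},
    {"x": -0.8, "y": 0.1, "z": 0, "turn": 0, "grip": 1},
    {"x": -0.8, "y": 0.1, "z": 0, "turn": 0, "grip": 1},
    {"x": -0.8, "y": 0.1, "z": 0, "turn": 0, "grip": 1},
    {"x": -0.8, "y": 0.1, "z": 0, "turn": 0, "grip": 1},
    {"x": -0.8, "y": 0.1, "z": 0, "turn": 0, "grip": 1},
    {"x": -0.8, "y": 0.1, "z": 0, "turn": 0, "grip": 1},
    {"x": -0.8, "y": 0.1, "z": 0, "turn": 0, "grip": 1},
    {"x": -0.8, "y": 0.1, "z": 0, "turn": 0, "grip": 1},
    {"x": -0.8, "y": 0.1, "z": 0, "turn": 0, "grip": 1},
  ],
)

```text
time_s: 2.02
ee_pos: [0.3706, 0.1435, 0.2423]
ee_rot: [[-0.227, 0.974, 0.0], [0.974, 0.227, 0.0], [-0.0, 0.0, -1.0]]
ft_force: [0.9, -0.1, -0.7]
opening: 0.0855
grip_force: 0.0
```

Emit:
apply_moves(
  series=[
    {"x": -0.8, "y": 0.1, "z": 0, "turn": 0, "grip": 1},
    {"x": -0.8, "y": 0.1, "z": 0, "turn": 0, "grip": 1},
    {"x": -0.8, "y": 0.1, "z": 0.3, "turn": 0, "grip": 1},
    {"x": -0.8, "y": 0.1, "z": 0.6, "turn": 0, "grip": 1},
    {"x": -0.36, "y": 0.09, "z": 0.8, "turn": 0, "grip": 1},
    {"x": 0, "y": 0, "z": 0.8, "turn": 0, "grip": 1},
    {"x": 0, "y": 0, "z": 0.7, "turn": 0, "grip": 1},
    {"x": 0, "y": 0, "z": 0.5, "turn": 0, "grip": 1},
    {"x": 0, "y": 0, "z": 0.3, "turn": 0, "grip": 1},
    {"x": 0, "y": 0, "z": 0, "turn": 0, "grip": 1},
  ],
)

```text
time_s: 2.85
ee_pos: [0.4202, 0.0107, 0.08]
ee_rot: [[-0.226, 0.974, -0.004], [0.974, 0.226, 0.0], [0.001, -0.004, -1.0]]
ft_force: [-1.4, -0.1, 0.8]
opening: 0.0857
grip_force: 0.0
```

```bash
python3 go.py .4218 .0107 .021 13
```

```text
t 2.85 pos [0.4202 0.0107 0.08  ] yaw 13.07 q [ -3.5  14.1 115.9   0.   50.3 -16.6] F [-1.4 -0.1  0.8] open 0.0857 grip 0.0
units x -0.010 y 0.038 z 1.476 turn 0.013
```

Emit:
apply_moves(
  series=[
    {"x": 0, "y": 0.02, "z": 0.5, "turn": 0, "grip": 1},
    {"x": 0, "y": 0.02, "z": 0.5, "turn": 0, "grip": 1},
    {"x": 0, "y": 0, "z": 0.3, "turn": 0, "grip": 1},
    {"x": 0, "y": 0, "z": 0.17, "turn": 0, "grip": 1},
    {"x": 0, "y": 0, "z": 0, "turn": 0, "grip": 1},
    {"x": 0, "y": 0, "z": 0, "turn": 0, "grip": 0.75},
    {"x": 0, "y": 0, "z": 0, "turn": 0, "grip": 0.7},
    {"x": 0, "y": 0, "z": 0, "turn": 0, "grip": 0.6},
    {"x": 0, "y": 0, "z": 0, "turn": 0, "grip": 0.5},
    {"x": 0, "y": 0, "z": 0, "turn": 0, "grip": 0.5},
    {"x": 0, "y": 0, "z": 0, "turn": 0, "grip": 0.5},
    {"x": 0, "y": 0, "z": 0, "turn": 0, "grip": 0.5},
  ],
)

```text
time_s: 3.85
ee_pos: [0.4237, 0.0111, 0.0247]
ee_rot: [[-0.225, 0.974, 0.002], [0.974, 0.225, -0.0], [-0.0, 0.002, -1.0]]
ft_force: [-2.6, 0.3, 10.1]
opening: 0.0547
grip_force: 62.9
```

```bash
python3 go.py .4218 .0107 .09 13
```

```text
t 3.85 pos [0.4237 0.0111 0.0247] yaw 12.98 q [ -3.5  20.9 116.9   0.   42.1 -16.4] F [-2.6  0.3 10.1] open 0.0547 grip 62.893381118774414
units x 0.002 y -0.048 z -1.632 turn -0.004
```

Emit:
apply_moves(
  series=[
    {"x": 0, "y": 0, "z": -0.3, "turn": 0, "grip": 0.5},
    {"x": 0, "y": 0, "z": -0.7, "turn": 0, "grip": 0.5},
    {"x": 0, "y": 0, "z": -0.7, "turn": 0.3, "grip": 0.5},
    {"x": 0, "y": 0, "z": -0.6, "turn": 0.5, "grip": 0.5},
    {"x": 0, "y": 0, "z": -0.3, "turn": 0.5, "grip": 0.5},
    {"x": 0, "y": 0, "z": 0, "turn": 0.5, "grip": 0.5},
    {"x": 0, "y": 0, "z": 0, "turn": 0.4, "grip": 0.5},
    {"x": 0, "y": 0, "z": 0, "turn": 0.16, "grip": 0.5},
    {"x": 0, "y": 0, "z": 0, "turn": 0, "grip": 0.5},
  ],
)

```text
time_s: 4.6
ee_pos: [0.4231, 0.0111, 0.1279]
ee_rot: [[-0.02, 1.0, 0.001], [1.0, 0.02, -0.0], [-0.0, 0.001, -1.0]]
ft_force: [-0.1, 0.9, -2.2]
opening: 0.0546
grip_force: 64.9
```

```bash
python3 go.py .5741 -.1974 .12 1.2
```

```text
t 4.6 pos [0.4231 0.0111 0.1279] yaw 1.17 q [ -3.5   9.3 113.7  -0.   57.   -4.6] F [-0.1  0.9 -2.2] open 0.0546 grip 64.85929012298584
units x -5.289 y 3.665 z 0.197 turn -0.006
```

Emit:
apply_moves(
  series=[
    {"x": -0.3, "y": 0.2, "z": 0, "turn": 0, "grip": 0.5},
    {"x": -0.6, "y": 0.4, "z": 0, "turn": 0, "grip": 0.5},
    {"x": -0.6, "y": 0.4, "z": 0, "turn": 0, "grip": 0.5},
    {"x": -0.6, "y": 0.4, "z": 0, "turn": 0, "grip": 0.5},
    {"x": -0.6, "y": 0.4, "z": 0, "turn": 0, "grip": 0.5},
    {"x": -0.6, "y": 0.4, "z": 0, "turn": 0, "grip": 0.5},
    {"x": -0.6, "y": 0.4, "z": 0, "turn": 0, "grip": 0.5},
    {"x": -0.6, "y": 0.4, "z": 0, "turn": 0, "grip": 0.5},
    {"x": -0.5, "y": 0.4, "z": 0, "turn": 0, "grip": 0.5},
    {"x": -0.29, "y": 0.27, "z": 0.5, "turn": 0, "grip": 0.5},
    {"x": 0, "y": 0, "z": 0.7, "turn": 0, "grip": 0.5},
    {"x": 0, "y": 0, "z": 0.3, "turn": 0, "grip": 0.5},
  ],
)

```text
time_s: 5.6
ee_pos: [0.5731, -0.1976, 0.0639]
ee_rot: [[-0.021, 1.0, -0.004], [1.0, 0.021, 0.002], [0.002, -0.004, -1.0]]
ft_force: [-1.5, 0.9, -3.2]
opening: 0.0549
grip_force: 64.7
```

```bash
python3 go.py .5741 -.1974 .03 1.2; python3 - <<'E'
from h import *
a=cams.grab_frame('top');b=cams.grab_frame('scene');cv2.imwrite('pics/t2.png',a);cv2.imwrite('pics/s2.png',b)
z=lambda a,x,y,w,h,k:cv2.resize(a[y:y+h,x:x+w],None,fx=k,fy=k,interpolation=cv2.INTER_CUBIC)
cv2.imwrite('pics/c4.png',np.vstack([z(a,330,150,110,100,3)[:300],z(b,200,160,110,100,3)])[:, :])
E
```

```text
t 5.6 pos [ 0.5731 -0.1976  0.0639] yaw 1.19 q [-22.5  35.5  86.1  -0.   58.7 -23.7] F [-1.5  0.9 -3.2] open 0.0549 grip 64.72718596458435
units x 0.004 y 0.026 z 0.849 turn -0.002
```

View pics/c4.png

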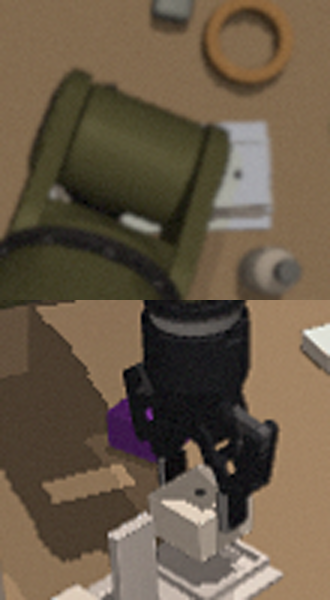

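The arm hides the pocket from above. The scene crop shows the block level in the jaws above the pocket, dot at about (267,223.7). I'll check that point.

```bash
python3 - <<'E'
from h import *
print(plane('scene',[[267,223.7]],.0752), plane('scene',[[285.01,181.0]],.036),plane('scene',[[223.79,265.5]],.035))
q=lambda p:(np.array(p)+.5)/3-.5+[195,225]
# pocket inner top corners in c2 lower-left (scale3, origin 0,360): wall tops z 13
print(plane('scene',q([[222,30],[282,65],[222,108],[172,72]]),.013).mean(0))
E
```

```text
[[ 0.57351425 -0.19640035  0.0752    ]] [[0.42127356 0.01176278 0.036     ]] [[ 0.57681636 -0.32720322  0.035     ]]
[ 0.58092431 -0.19828376  0.013     ]
```

Emit:
apply_moves(
  series=[
    {"x": 0, "y": 0.03, "z": 0.2, "turn": 0, "grip": 0.5},
    {"x": 0, "y": 0, "z": 0.2, "turn": 0, "grip": 0.5},
    {"x": 0, "y": 0, "z": 0.2, "turn": 0, "grip": 0.5},
    {"x": 0, "y": 0, "z": 0.12, "turn": 0, "grip": 0.5},
    {"x": 0, "y": 0, "z": 0, "turn": 0, "grip": 0.5},
    {"x": 0, "y": 0, "z": 0, "turn": 0, "grip": 0.5},
  ],
)

```text
time_s: 6.2
ee_pos: [0.5754, -0.1974, 0.0387]
ee_rot: [[-0.021, 1.0, -0.0], [1.0, 0.021, 0.0], [0.0, -0.0, -1.0]]
ft_force: [0.0, 0.6, -1.5]
opening: 0.0544
grip_force: 64.8
```

```bash
python3 go.py .5741 -.1974 .03 1.2
```

```text
t 6.2 pos [ 0.5754 -0.1974  0.0387] yaw 1.18 q [-22.4  37.7  86.4  -0.   56.  -23.6] F [ 0.   0.6 -1.5] open 0.0544 grip 64.84740614891052
units x 0.001 y -0.033 z 0.218 turn -0.004
```

Emit:
apply_moves(
  series=[
    {"x": 0, "y": -0.02, "z": 0.05, "turn": 0, "grip": 0.5},
    {"x": 0, "y": 0, "z": 0.05, "turn": 0, "grip": 0.5},
    {"x": 0, "y": 0, "z": 0.05, "turn": 0, "grip": 0.5},
    {"x": 0, "y": 0, "z": 0.04, "turn": 0, "grip": 0.5},
    {"x": 0, "y": 0, "z": 0, "turn": 0, "grip": 0.5},
    {"x": 0, "y": 0, "z": 0, "turn": 0, "grip": 0.5},
  ],
)

```text
time_s: 6.7
ee_pos: [0.5746, -0.1975, 0.031]
ee_rot: [[-0.02, 1.0, -0.0], [1.0, 0.02, 0.0], [0.0, -0.0, -1.0]]
ft_force: [-0.3, 0.2, -1.7]
opening: 0.0549
grip_force: 64.9
```

```bash
python3 go.py .5741 -.1974 .03 1.2
```

```text
t 6.7 pos [ 0.5746 -0.1975  0.031 ] yaw 1.17 q [-22.4  38.3  86.6   0.   55.1 -23.6] F [-0.3  0.2 -1.7] open 0.0549 grip 64.85490560531616
units x 0.002 y -0.013 z 0.025 turn -0.006
```

Emit:
apply_moves(
  series=[
    {"x": 0, "y": 0, "z": 0.03, "turn": 0, "grip": 0.6},
    {"x": 0, "y": 0, "z": 0, "turn": 0, "grip": 0.75},
    {"x": 0, "y": 0, "z": 0, "turn": 0, "grip": 0.8},
    {"x": 0, "y": 0, "z": 0, "turn": 0, "grip": 0.8},
    {"x": 0, "y": 0, "z": 0, "turn": 0, "grip": 0.8},
    {"x": 0, "y": 0, "z": -0.3, "turn": 0, "grip": 0.8},
    {"x": 0, "y": 0, "z": -0.6, "turn": 0, "grip": 0.8},
    {"x": 0, "y": 0, "z": -0.8, "turn": 0, "grip": 0.8},
    {"x": 0, "y": 0, "z": -0.8, "turn": 0, "grip": 0.7},
    {"x": 0, "y": 0, "z": -0.5, "turn": 0, "grip": 0.6},
    {"x": 0, "y": 0, "z": 0, "turn": 0, "grip": 0.6},
  ],
)

```text
time_s: 7.62
ee_pos: [0.5763, -0.1981, 0.1561]
ee_rot: [[-0.02, 1.0, 0.008], [1.0, 0.021, -0.003], [-0.003, 0.008, -1.0]]
ft_force: [-0.1, -0.9, 0.2]
opening: 0.0512
grip_force: 0.0
```

```bash
python3 go.py .5757 -.2694 .075 1.2; python3 - <<'E'
from h import *
a=cams.grab_frame('top');b=cams.grab_frame('scene');cv2.imwrite('pics/t3.png',a);cv2.imwrite('pics/s3.png',b)
z=lambda a,x,y,w,h,k:cv2.resize(a[y:y+h,x:x+w],None,fx=k,fy=k,interpolation=cv2.INTER_CUBIC)
cv2.imwrite('pics/c5.png',z(b,185,190,150,115,5))
E
```

```text
t 7.62 pos [ 0.5763 -0.1981  0.1561] yaw 1.18 q [-22.4  28.9  82.6   0.   67.9 -23.6] F [-0.1 -0.9  0.2] open 0.0512 grip 0.0
units x -1.781 y -0.052 z 2.027 turn -0.005
```

View pics/c5.png

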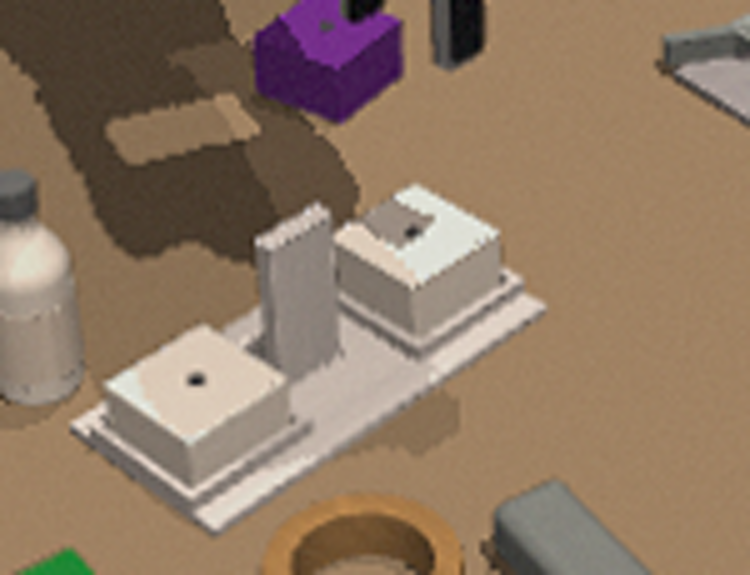

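The thick block lies flat in the front pocket and the handle is clear. Now I'll grip the handle.

Emit:
apply_moves(
  series=[
    {"x": -0.3, "y": 0, "z": 0, "turn": 0, "grip": 0.6},
    {"x": -0.5, "y": 0, "z": 0, "turn": 0, "grip": 0.6},
    {"x": -0.5, "y": 0, "z": 0, "turn": 0, "grip": 0.6},
    {"x": -0.48, "y": -0.02, "z": 0, "turn": 0, "grip": 0.6},
    {"x": 0, "y": 0, "z": 0, "turn": 0, "grip": 0.6},
    {"x": 0, "y": 0, "z": 0.5, "turn": 0, "grip": 0.6},
    {"x": 0, "y": 0, "z": 0.6, "turn": 0, "grip": 0.6},
    {"x": 0, "y": 0, "z": 0.5, "turn": 0, "grip": 0.6},
    {"x": 0, "y": 0, "z": 0.4, "turn": 0, "grip": 0.6},
    {"x": 0, "y": 0, "z": 0.3, "turn": 0, "grip": 0.6},
    {"x": 0, "y": 0, "z": 0, "turn": 0, "grip": 0.6},
    {"x": 0, "y": 0, "z": 0, "turn": 0, "grip": 0.6},
  ],
)

```text
time_s: 8.72
ee_pos: [0.5751, -0.2687, 0.0574]
ee_rot: [[-0.02, 1.0, -0.001], [1.0, 0.02, 0.001], [0.001, -0.001, -1.0]]
ft_force: [0.3, 0.2, 0.6]
opening: 0.0512
grip_force: 0.0
```

```bash
python3 go.py .576 -.2694 .062 1.2
```

```text
t 8.72 pos [ 0.5751 -0.2687  0.0574] yaw 1.17 q [-28.4  39.   81.   -0.   60.  -29.5] F [0.3 0.2 0.6] open 0.0512 grip 0.0
units x -0.018 y 0.023 z -0.114 turn -0.007
```

Emit:
apply_moves(
  series=[
    {"x": -0.02, "y": 0.02, "z": -0.1, "turn": 0, "grip": 0.5},
    {"x": 0, "y": 0, "z": 0, "turn": 0, "grip": 0.4},
    {"x": 0, "y": 0, "z": 0, "turn": 0, "grip": 0.3},
    {"x": 0, "y": 0, "z": 0, "turn": 0, "grip": 0.2},
    {"x": 0, "y": 0, "z": 0, "turn": 0, "grip": 0.15},
    {"x": 0, "y": 0, "z": 0, "turn": 0, "grip": 0.1},
    {"x": 0, "y": 0, "z": 0, "turn": 0, "grip": 0.05},
    {"x": 0, "y": 0, "z": 0, "turn": 0, "grip": 0},
    {"x": 0, "y": 0, "z": 0, "turn": 0, "grip": 0},
    {"x": 0, "y": 0, "z": 0, "turn": 0, "grip": 0},
  ],
)

```text
time_s: 9.55
ee_pos: [0.5766, -0.2696, 0.0624]
ee_rot: [[-0.021, 1.0, 0.001], [1.0, 0.021, -0.001], [-0.001, 0.001, -1.0]]
ft_force: [4.8, 0.6, 3.9]
opening: 0.0093
grip_force: 59.1
```

```bash
python3 go.py .5817 -.0943 .0697 1.2
```

```text
t 9.55 pos [ 0.5766 -0.2696  0.0624] yaw 1.18 q [-28.4  38.8  80.7   0.   60.4 -29.5] F [4.8 0.6 3.9] open 0.0093 grip 59.12320554256439
units x 4.378 y 0.220 z -0.182 turn -0.004
```

Emit:
apply_moves(
  series=[
    {"x": 0, "y": 0, "z": -0.1, "turn": 0, "grip": 0},
    {"x": 0, "y": 0, "z": -0.2, "turn": 0, "grip": 0},
    {"x": 0, "y": 0, "z": -0.2, "turn": 0, "grip": 0},
    {"x": 0.1, "y": 0.01, "z": -0.1, "turn": 0, "grip": 0},
    {"x": 0.2, "y": 0.01, "z": 0, "turn": 0, "grip": 0},
    {"x": 0.3, "y": 0.02, "z": 0, "turn": 0, "grip": 0},
    {"x": 0.4, "y": 0.02, "z": 0, "turn": 0, "grip": 0},
    {"x": 0.4, "y": 0.02, "z": 0, "turn": 0, "grip": 0},
    {"x": 0.4, "y": 0.02, "z": 0, "turn": 0, "grip": 0},
    {"x": 0.4, "y": 0.02, "z": 0, "turn": 0, "grip": 0},
    {"x": 0.4, "y": 0.02, "z": 0, "turn": 0, "grip": 0},
    {"x": 0.4, "y": 0.02, "z": 0, "turn": 0.1, "grip": 0},
  ],
)

```text
time_s: 10.55
ee_pos: [0.58, -0.1473, 0.0859]
ee_rot: [[-0.012, 1.0, -0.0], [1.0, 0.012, 0.0], [0.0, -0.0, -1.0]]
ft_force: [-0.6, -0.6, -6.8]
opening: 0.0093
grip_force: 58.6
```

Emit:
apply_moves(
  series=[
    {"x": 0.4, "y": 0.02, "z": 0, "turn": 0.2, "grip": 0},
    {"x": 0.4, "y": 0.02, "z": 0, "turn": 0.3, "grip": 0},
    {"x": 0.3, "y": 0.02, "z": 0, "turn": 0.3, "grip": 0},
    {"x": 0.2, "y": 0.02, "z": 0, "turn": 0.3, "grip": 0},
    {"x": 0.08, "y": 0, "z": 0, "turn": 0.25, "grip": 0},
    {"x": 0, "y": 0, "z": 0, "turn": 0.15, "grip": 0},
    {"x": 0, "y": 0, "z": 0, "turn": 0, "grip": 0},
    {"x": 0, "y": 0, "z": 0, "turn": 0, "grip": 0},
  ],
)

```text
time_s: 11.22
ee_pos: [0.5842, -0.094, 0.0859]
ee_rot: [[0.118, 0.993, -0.0], [0.993, -0.118, -0.0], [-0.0, -0.0, -1.0]]
ft_force: [0.8, 0.7, -7.0]
opening: 0.0089
grip_force: 58.6
```

```bash
python3 go.py .5817 -.0943 .0704 -6.85; python3 - <<'E'
from h import *
a=cams.grab_frame('top');b=cams.grab_frame('scene');cv2.imwrite('pics/t4.png',a);cv2.imwrite('pics/s4.png',b)
z=lambda a,x,y,w,h,k:cv2.resize(a[y:y+h,x:x+w],None,fx=k,fy=k,interpolation=cv2.INTER_CUBIC)
c=np.zeros((600,720,3),np.uint8);t=z(a,240,150,180,80,4);c[:240,:480]=t[:240,:480] if 0 else cv2.resize(t,(480,240));u=z(b,225,155,180,90,4);c[240:,:]=u
cv2.imwrite('pics/c6.png',c)
E
```

```text
t 11.22 pos [ 0.5842 -0.094   0.0859] yaw -6.79 q [-12.7  32.   88.3  -0.   59.7  -5.9] F [ 0.8  0.7 -7. ] open 0.0089 grip 58.61847996711731
units x -0.015 y -0.061 z 0.387 turn 0.013
```

View pics/c6.png

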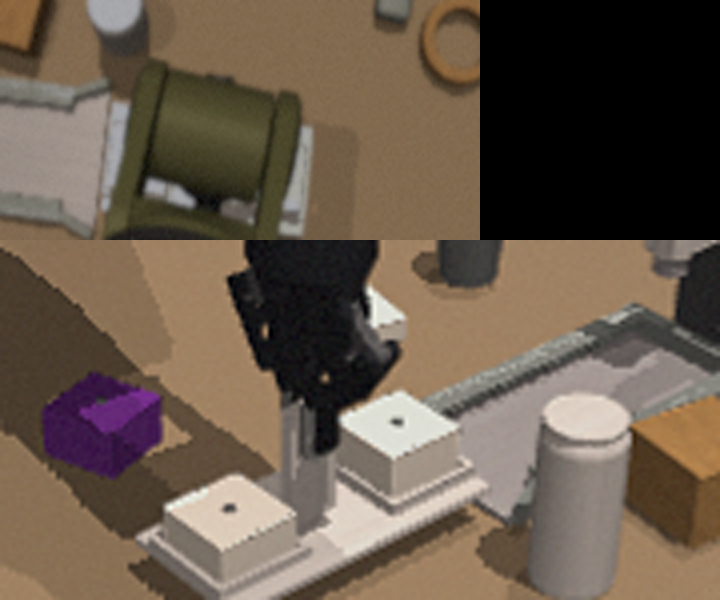

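The tray is held level in front of the mouth with both blocks in place. I'll check its lateral offset against the bed axis.

```bash
python3 - <<'E'
from h import *
np.set_printoptions(precision=4,suppress=True)
q=lambda p:(np.array(p)+.5)/(8/3)-.5+[240,150]
f=plane('top',q([[115,101],[104,207],[313,126],[302,235]]),.0285)[:,:2]
# dot of thick block in both: scene
d=plane('scene',[[(398.5)/4-.5+225,(181.5)/4-.5+155],[(230.5)/4-.5+225,(268.5)/4-.5+155]],.0235+.041)[:,:2]
d[1]=plane('scene',[[(230.5)/4-.5+225,(268.5)/4-.5+155]],.0235+.035)[0,:2]
ax=np.array([np.cos(np.radians(83.15)),np.sin(np.radians(83.15))]);n=np.array([-ax[1],ax[0]]);h=np.array([.611,.150])
for p in(*f,f.mean(0),*d,monitor.sense()['ee_pos'][:2]):print(p,(p-h)@ax,(p-h)@n)
v=d[0]-d[1];print(np.degrees(np.arctan2(v[1],v[0])))
E
```

```text
[0.6319 0.0026] -0.1438890647574785 -0.03828548162409223
[0.5269 0.0131] -0.14591937912137862 0.0671807496707608
[ 0.6059 -0.1936] -0.3417162946408016 -0.03591314431246679
[ 0.4985 -0.1813] -0.3423875428370012 0.07215919019931177
[ 0.5658 -0.0898] -0.243478070339165 0.01628532848337832
[ 0.59   -0.0201] -0.17142337448503728 0.0006040652680737819
[ 0.5752 -0.1508] -0.30293085702303674 -0.0003525662309987919
[ 0.5842 -0.0944] -0.24582265697069416 -0.0025098848241838943
83.56678222123826
```

Emit:
apply_moves(
  series=[
    {"x": 0, "y": -0.025, "z": 0.1, "turn": 0, "grip": 0},
    {"x": 0, "y": 0, "z": 0.18, "turn": 0, "grip": 0},
    {"x": 0, "y": 0, "z": 0.1, "turn": 0, "grip": 0},
    {"x": 0, "y": 0, "z": 0, "turn": 0, "grip": 0},
    {"x": 0.1, "y": 0, "z": 0, "turn": 0, "grip": 0},
    {"x": 0.2, "y": 0, "z": 0, "turn": 0, "grip": 0},
    {"x": 0.2, "y": 0, "z": 0, "turn": 0, "grip": 0},
    {"x": 0.2, "y": 0, "z": 0, "turn": 0, "grip": 0},
    {"x": 0.2, "y": 0, "z": 0, "turn": 0, "grip": 0},
    {"x": 0.1, "y": 0, "z": 0, "turn": 0, "grip": 0},
    {"x": 0, "y": 0, "z": 0, "turn": 0, "grip": 0},
  ],
)

```text
time_s: 12.23
ee_pos: [0.5882, -0.0532, 0.0707]
ee_rot: [[0.118, 0.993, 0.0], [0.993, -0.118, 0.0], [0.0, 0.0, -1.0]]
ft_force: [-0.1, 0.6, -6.5]
opening: 0.0089
grip_force: 58.6
```

```bash
python3 go.py .6103 .144 .0709 -6.85
```

```text
t 12.23 pos [ 0.5882 -0.0532  0.0707] yaw -6.75 q [-8.7 33.1 88.9  0.  58.  -2. ] F [-0.1  0.6 -6.5] open 0.0089 grip 58.621060252189636
units x 4.961 y -0.038 z -0.004 turn 0.019
```

Emit:
apply_moves(
  series=[
    {"x": 0.1, "y": 0, "z": 0, "turn": 0, "grip": 0},
    {"x": 0.15, "y": 0, "z": 0, "turn": 0, "grip": 0},
    {"x": 0.15, "y": 0, "z": 0, "turn": 0, "grip": 0},
    {"x": 0.15, "y": 0, "z": 0, "turn": 0, "grip": 0},
    {"x": 0.15, "y": 0, "z": 0, "turn": 0, "grip": 0},
    {"x": 0.1, "y": 0, "z": 0, "turn": 0, "grip": 0},
    {"x": 0, "y": 0, "z": 0, "turn": 0, "grip": 0},
  ],
)

```text
time_s: 12.82
ee_pos: [0.5919, -0.0217, 0.0707]
ee_rot: [[0.118, 0.993, 0.0], [0.993, -0.118, 0.0], [0.0, -0.0, -1.0]]
ft_force: [-1.2, 0.6, -5.8]
opening: 0.0091
grip_force: 58.6
```

```bash
python3 go.py .6103 .144 .0709 -6.85
```

```text
t 12.82 pos [ 0.5919 -0.0217  0.0707] yaw -6.78 q [-5.6 33.3 88.6  0.  58.1  1.1] F [-1.2  0.6 -5.8] open 0.0091 grip 58.624886870384216
units x 4.168 y -0.037 z -0.006 turn 0.014
```

Emit:
apply_moves(
  series=[
    {"x": 0.1, "y": -0.02, "z": 0, "turn": 0, "grip": 0},
    {"x": 0.2, "y": 0, "z": 0, "turn": 0, "grip": 0},
    {"x": 0.2, "y": 0, "z": 0, "turn": 0, "grip": 0},
    {"x": 0.2, "y": 0, "z": 0, "turn": 0, "grip": 0},
    {"x": 0.2, "y": 0, "z": 0, "turn": 0, "grip": 0},
    {"x": 0.2, "y": 0, "z": 0, "turn": 0, "grip": 0},
    {"x": 0.2, "y": 0, "z": 0, "turn": 0, "grip": 0},
    {"x": 0.2, "y": 0, "z": 0, "turn": 0, "grip": 0},
    {"x": 0.1, "y": 0, "z": 0, "turn": 0, "grip": 0},
    {"x": 0, "y": 0, "z": 0, "turn": 0, "grip": 0},
  ],
)

```text
time_s: 13.65
ee_pos: [0.5987, 0.042, 0.0706]
ee_rot: [[0.118, 0.993, -0.0], [0.993, -0.118, 0.0], [0.0, -0.0, -1.0]]
ft_force: [0.1, 0.0, -6.1]
opening: 0.0092
grip_force: 58.6
```

```bash
python3 go.py .6103 .144 .0709 -6.85
```

```text
t 13.65 pos [0.5987 0.042  0.0706] yaw -6.77 q [ 0.5 34.2 87.2  0.  58.6  7.3] F [ 0.1  0.  -6.1] open 0.0092 grip 58.6256343126297
units x 2.567 y -0.016 z -0.007 turn 0.015
```

Emit:
apply_moves(
  series=[
    {"x": 0.1, "y": 0, "z": 0, "turn": 0, "grip": 0},
    {"x": 0.2, "y": 0, "z": 0, "turn": 0, "grip": 0},
    {"x": 0.25, "y": 0, "z": 0, "turn": 0, "grip": 0},
    {"x": 0.25, "y": 0, "z": 0, "turn": 0, "grip": 0},
    {"x": 0.25, "y": 0, "z": 0, "turn": 0, "grip": 0},
    {"x": 0.25, "y": 0, "z": 0, "turn": 0, "grip": 0},
    {"x": 0.25, "y": 0, "z": 0, "turn": 0, "grip": 0},
    {"x": 0.25, "y": 0, "z": 0, "turn": 0, "grip": 0},
    {"x": 0.2, "y": 0, "z": 0, "turn": 0, "grip": 0},
    {"x": 0.15, "y": 0, "z": 0.02, "turn": 0, "grip": 0},
    {"x": 0.1, "y": 0, "z": 0.02, "turn": 0, "grip": 0},
    {"x": 0, "y": 0, "z": 0.02, "turn": 0, "grip": 0},
  ],
)

```text
time_s: 14.65
ee_pos: [0.6094, 0.1313, 0.0684]
ee_rot: [[0.118, 0.993, 0.0], [0.993, -0.118, 0.001], [0.001, 0.0, -1.0]]
ft_force: [-4.2, 6.1, 5.4]
opening: 0.0088
grip_force: 60.4
```

```bash
python3 go.py .6103 .144 .0709 -6.85
```

```text
t 14.65 pos [0.6094 0.1313 0.0684] yaw -6.8 q [ 8.8 36.9 83.   0.  60.1 15.6] F [-4.2  6.1  5.4] open 0.0088 grip 60.43403685092926
units x 0.317 y -0.017 z -0.063 turn 0.010
```

Emit:
apply_moves(
  series=[
    {"x": 0.05, "y": -0.01, "z": -0.02, "turn": 0, "grip": 0},
    {"x": 0.07, "y": 0, "z": 0, "turn": 0, "grip": 0},
    {"x": 0.07, "y": 0, "z": 0, "turn": 0, "grip": 0},
    {"x": 0.05, "y": 0, "z": 0, "turn": 0, "grip": 0},
    {"x": 0.03, "y": 0, "z": 0, "turn": 0, "grip": 0},
    {"x": 0, "y": 0, "z": 0, "turn": 0, "grip": 0},
  ],
)

```text
time_s: 15.15
ee_pos: [0.6102, 0.1413, 0.069]
ee_rot: [[0.119, 0.993, -0.0], [0.993, -0.119, -0.0], [-0.0, -0.0, -1.0]]
ft_force: [0.0, 0.5, -7.0]
opening: 0.0092
grip_force: 58.6
```

```bash
python3 go.py .6103 .144 .0709 -6.85
```

```text
t 15.15 pos [0.6102 0.1413 0.069 ] yaw -6.82 q [ 9.7 37.2 82.4 -0.  60.4 16.5] F [ 0.   0.5 -7. ] open 0.0092 grip 58.62306475639343
units x 0.068 y -0.006 z -0.048 turn 0.005
```

Not at the stop yet. I'll push on in small steps.

Emit:
apply_moves(
  series=[
    {"x": 0.03, "y": 0, "z": 0, "turn": 0, "grip": 0},
    {"x": 0.03, "y": 0, "z": 0, "turn": 0, "grip": 0},
    {"x": 0.03, "y": 0, "z": 0, "turn": 0, "grip": 0},
    {"x": 0.03, "y": 0, "z": 0, "turn": 0, "grip": 0},
    {"x": 0, "y": 0, "z": 0, "turn": 0, "grip": 0},
    {"x": 0, "y": 0, "z": 0, "turn": 0, "grip": 0},
  ],
)

```text
time_s: 15.65
ee_pos: [0.6108, 0.1459, 0.069]
ee_rot: [[0.119, 0.993, -0.0], [0.993, -0.119, -0.0], [-0.0, -0.0, -1.0]]
ft_force: [0.2, -0.7, -7.0]
opening: 0.0093
grip_force: 58.6
```

```bash
python3 go.py .6103 .144 .0709 -6.85
```

```text
t 15.65 pos [0.6108 0.1459 0.069 ] yaw -6.83 q [10.1 37.3 82.1 -0.  60.6 16.9] F [ 0.2 -0.7 -7. ] open 0.0093 grip 58.59176158905029
units x -0.047 y -0.006 z -0.046 turn 0.004
```

Emit:
apply_moves(
  series=[
    {"x": 0.03, "y": 0, "z": 0, "turn": 0, "grip": 0},
    {"x": 0.03, "y": 0, "z": 0, "turn": 0, "grip": 0},
    {"x": 0.03, "y": 0, "z": 0, "turn": 0, "grip": 0},
    {"x": 0, "y": 0, "z": 0, "turn": 0, "grip": 0},
    {"x": 0, "y": 0, "z": 0, "turn": 0, "grip": 0},
  ],
)

```text
time_s: 16.07
ee_pos: [0.611, 0.1466, 0.0697]
ee_rot: [[0.12, 0.993, -0.002], [0.993, -0.12, -0.004], [-0.004, -0.001, -1.0]]
ft_force: [-9.2, -21.9, 6.1]
opening: 0.009
grip_force: 60.5
```

```bash
python3 go.py .6103 .144 .0709 -6.85
```

```text
t 16.07 pos [0.611  0.1466 0.0697] yaw -6.89 q [10.2 37.4 81.9 -0.2 60.8 17.2] F [ -9.2 -21.9   6.1] open 0.009 grip 60.47224223613739
units x -0.066 y -0.009 z -0.030 turn -0.008
```

Emit:
apply_moves(
  series=[
    {"x": -0.06, "y": 0, "z": 0.01, "turn": 0, "grip": 0},
    {"x": 0, "y": 0, "z": 0.02, "turn": 0, "grip": 0},
    {"x": 0, "y": 0, "z": 0, "turn": 0, "grip": 0.1},
    {"x": 0, "y": 0, "z": 0, "turn": 0, "grip": 0.2},
    {"x": 0, "y": 0, "z": 0, "turn": 0, "grip": 0.35},
    {"x": 0, "y": 0, "z": 0, "turn": 0, "grip": 0.35},
    {"x": 0, "y": 0, "z": 0, "turn": 0, "grip": 0.35},
  ],
)

```text
time_s: 16.65
ee_pos: [0.6112, 0.1474, 0.0683]
ee_rot: [[0.119, 0.993, 0.001], [0.993, -0.119, 0.0], [0.001, 0.001, -1.0]]
ft_force: [0.4, -0.7, -1.1]
opening: 0.0297
grip_force: 0.0
```

```bash
python3 go.py .611 .1466 .2409 -6.85;  python3 - <<'E'
from h import *
b=cams.grab_frame('scene');cv2.imwrite('pics/s7.png',b)
cv2.imwrite('pics/c7.png',cv2.resize(b[100:230,310:440],None,fx=4.5,fy=4.5,interpolation=cv2.INTER_CUBIC))
E
```

```text
t 16.65 pos [0.6112 0.1474 0.0683] yaw -6.81 q [10.2 37.5 82.   0.  60.5 17. ] F [ 0.4 -0.7 -1.1] open 0.0297 grip 0.0
units x -0.022 y -0.003 z -4.316 turn 0.007
```

View pics/c7.png

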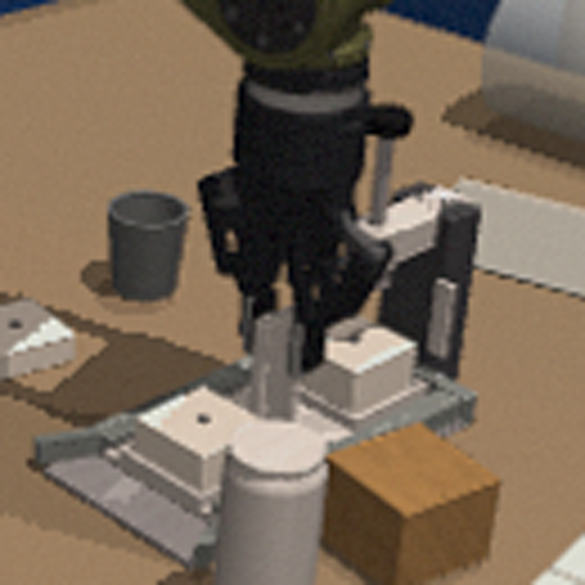

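The tray is fully inside the bed with both blocks seated and the thick block under the gauge foot. I'll retreat upward and close the gripper.

Emit:
apply_moves(
  series=[
    {"x": 0, "y": 0, "z": -0.2, "turn": 0, "grip": 0.35},
    {"x": 0, "y": 0, "z": -0.4, "turn": 0, "grip": 0.35},
    {"x": 0, "y": 0, "z": -0.6, "turn": 0, "grip": 0.35},
    {"x": 0, "y": 0, "z": -0.7, "turn": 0, "grip": 0.3},
    {"x": 0, "y": 0, "z": -0.7, "turn": 0, "grip": 0.2},
    {"x": 0, "y": 0, "z": -0.7, "turn": 0, "grip": 0.1},
    {"x": 0, "y": 0, "z": -0.7, "turn": 0, "grip": 0},
    {"x": 0, "y": 0, "z": -0.5, "turn": 0, "grip": 0},
    {"x": 0, "y": 0, "z": -0.2, "turn": 0, "grip": 0},
    {"x": 0, "y": 0, "z": 0, "turn": 0, "grip": 0},
  ],
)

```text
time_s: 17.53
ee_pos: [0.6113, 0.1473, 0.2581]
ee_rot: [[0.119, 0.993, 0.004], [0.993, -0.119, 0.001], [0.001, 0.003, -1.0]]
ft_force: [0.2, 0.0, -1.1]
opening: -0.0001
grip_force: 0.0
```

```bash
python3 go.py .621 .2225 .214 -6.85
```

```text
t 17.53 pos [0.6113 0.1473 0.2581] yaw -6.82 q [10.2 26.7 72.   0.  81.1 17. ] F [ 0.2  0.  -1.1] open -0.0001 grip 0.0
units x 1.897 y 0.015 z 1.103 turn 0.005
```

Emit:
apply_moves(
  series=[
    {"x": 0.3, "y": 0, "z": 0, "turn": 0, "grip": 0},
    {"x": 0.5, "y": 0, "z": 0, "turn": 0, "grip": 0},
    {"x": 0.5, "y": 0.01, "z": 0, "turn": 0, "grip": 0},
    {"x": 0.4, "y": 0, "z": 0, "turn": 0, "grip": 0},
    {"x": 0.2, "y": 0, "z": 0.2, "turn": 0, "grip": 0},
    {"x": 0, "y": 0, "z": 0.4, "turn": 0, "grip": 0},
    {"x": 0, "y": 0, "z": 0.3, "turn": 0, "grip": 0},
    {"x": 0, "y": 0, "z": 0.2, "turn": 0, "grip": 0},
    {"x": 0, "y": 0, "z": 0, "turn": 0, "grip": 0},
  ],
)

```text
time_s: 18.28
ee_pos: [0.6198, 0.2221, 0.2091]
ee_rot: [[0.119, 0.993, -0.004], [0.993, -0.119, -0.001], [-0.001, -0.004, -1.0]]
ft_force: [-1.2, 0.5, 0.9]
opening: 0.0002
grip_force: 0.6
```

```bash
python3 go.py .621 .2225 .171 -6.85;python3 - <<'E'
from h import *
a=cams.grab_frame('scene');b=cams.grab_frame('top');cv2.imwrite('pics/s8.png',a)
z=lambda a,x,y,w,h,k:cv2.resize(a[y:y+h,x:x+w],None,fx=k,fy=k,interpolation=cv2.INTER_CUBIC)
cv2.imwrite('pics/c8.png',np.hstack([z(a,340,70,110,130,4),z(b,150,140,80,130,4)]))
E
```

```text
t 18.28 pos [0.6198 0.2221 0.2091] yaw -6.85 q [16.5 32.8 69.5  0.  78.  23.4] F [-1.2  0.5  0.9] open 0.0002 grip 0.5708946840036333
units x 0.015 y 0.029 z 0.953 turn -0.000
```

View pics/c8.png

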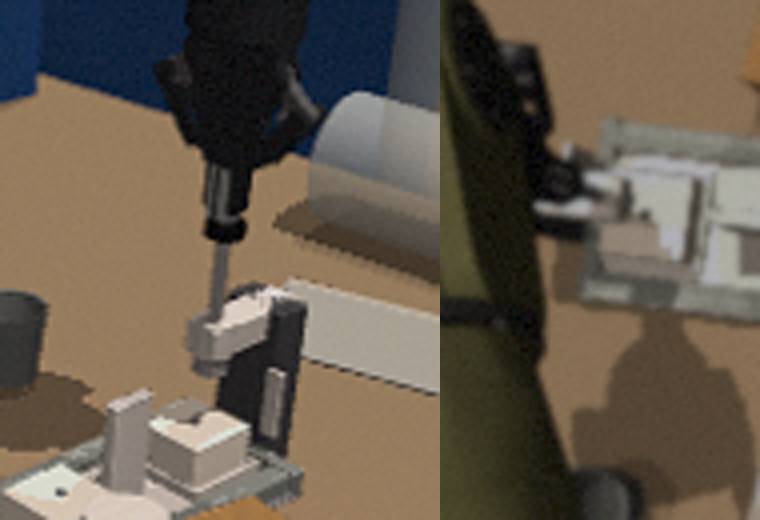

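The closed tips sit centred on the cap, so I'll press.

Emit:
apply_moves(
  series=[
    {"x": 0, "y": 0.02, "z": 0.1, "turn": 0, "grip": 0},
    {"x": 0, "y": 0, "z": 0.15, "turn": 0, "grip": 0},
    {"x": 0, "y": 0, "z": 0.15, "turn": 0, "grip": 0},
    {"x": 0, "y": 0, "z": 0.15, "turn": 0, "grip": 0},
    {"x": 0, "y": 0, "z": 0.15, "turn": 0, "grip": 0},
    {"x": 0, "y": 0, "z": 0.1, "turn": 0, "grip": 0},
    {"x": 0, "y": 0, "z": 0.05, "turn": 0, "grip": 0},
    {"x": 0, "y": 0, "z": 0, "turn": 0, "grip": 0},
    {"x": 0, "y": 0, "z": 0, "turn": 0, "grip": 0},
  ],
)

```text
time_s: 19.13
ee_pos: [0.6212, 0.2223, 0.178]
ee_rot: [[0.119, 0.993, -0.0], [0.993, -0.119, -0.0], [-0.0, -0.0, -1.0]]
ft_force: [0.8, -1.3, 2.7]
opening: -0.0001
grip_force: 1.5
```

```bash
python3 go.py .621 .2225 .17 -6.85
```

```text
t 19.13 pos [0.6212 0.2223 0.178 ] yaw -6.83 q [16.5 34.3 71.4 -0.  74.4 23.3] F [ 0.8 -1.3  2.7] open -0.0001 grip 1.5366989001631737
units x 0.004 y -0.005 z 0.200 turn 0.004
```

Emit:
apply_moves(
  series=[
    {"x": 0, "y": 0, "z": 0.05, "turn": 0, "grip": 0},
    {"x": 0, "y": 0, "z": 0.05, "turn": 0, "grip": 0},
    {"x": 0, "y": 0, "z": 0.05, "turn": 0, "grip": 0},
    {"x": 0, "y": 0, "z": 0.05, "turn": 0, "grip": 0},
    {"x": 0, "y": 0, "z": 0, "turn": 0, "grip": 0},
    {"x": 0, "y": 0, "z": 0, "turn": 0, "grip": 0},
  ],
)

```text
time_s: 19.63
ee_pos: [0.6213, 0.2224, 0.1701]
ee_rot: [[0.119, 0.993, 0.0], [0.993, -0.119, 0.0], [0.0, 0.0, -1.0]]
ft_force: [2.3, -1.9, 5.3]
opening: 0.0
grip_force: 2.9
```

```bash
python3 go.py .621 .2225 .17 -6.85
```

```text
t 19.63 pos [0.6213 0.2224 0.1701] yaw -6.83 q [16.5 34.7 71.8 -0.  73.5 23.3] F [ 2.3 -1.9  5.3] open 0.0 grip 2.8698724508285522
units x 0.002 y -0.007 z 0.003 turn 0.004
```

Emit:
apply_moves(
  series=[
    {"x": 0, "y": 0, "z": 0.02, "turn": 0, "grip": 0},
    {"x": 0, "y": 0, "z": 0.02, "turn": 0, "grip": 0},
    {"x": 0, "y": 0, "z": 0, "turn": 0, "grip": 0},
    {"x": 0, "y": 0, "z": 0, "turn": 0, "grip": 0},
  ],
)

```text
time_s: 19.97
ee_pos: [0.6214, 0.2224, 0.17]
ee_rot: [[0.119, 0.993, 0.002], [0.993, -0.119, 0.0], [0.001, 0.002, -1.0]]
ft_force: [-4.7, -3.6, 16.3]
opening: 0.0
grip_force: 8.0
```

```bash
python3 go.py .621 .2225 .17 -6.85
```

```text
t 19.97 pos [0.6214 0.2224 0.17  ] yaw -6.83 q [16.5 34.6 71.9 -0.  73.4 23.3] F [-4.7 -3.6 16.3] open 0.0 grip 8.040404925704934
units x 0.000 y -0.011 z 0.001 turn 0.005
```

Firm contact: 16 N, with the tip at z = 0.159. I'll hold for over a second, then lift clear slowly.

Emit:
apply_moves(
  series=[
    {"x": 0, "y": 0, "z": 0, "turn": 0, "grip": 0},
    {"x": 0, "y": 0, "z": 0, "turn": 0, "grip": 0},
    {"x": 0, "y": 0, "z": 0, "turn": 0, "grip": 0},
    {"x": 0, "y": 0, "z": 0, "turn": 0, "grip": 0},
    {"x": 0, "y": 0, "z": 0, "turn": 0, "grip": 0},
    {"x": 0, "y": 0, "z": 0, "turn": 0, "grip": 0},
    {"x": 0, "y": 0, "z": 0, "turn": 0, "grip": 0},
    {"x": 0, "y": 0, "z": 0, "turn": 0, "grip": 0},
    {"x": 0, "y": 0, "z": 0, "turn": 0, "grip": 0},
    {"x": 0, "y": 0, "z": 0, "turn": 0, "grip": 0},
    {"x": 0, "y": 0, "z": 0, "turn": 0, "grip": 0},
    {"x": 0, "y": 0, "z": 0, "turn": 0, "grip": 0},
  ],
)

```text
time_s: 20.97
ee_pos: [0.6214, 0.2224, 0.17]
ee_rot: [[0.119, 0.993, 0.002], [0.993, -0.119, 0.0], [0.001, 0.002, -1.0]]
ft_force: [-4.7, -4.1, 15.9]
opening: -0.0002
grip_force: 8.0
```

Emit:
apply_moves(
  series=[
    {"x": 0, "y": 0, "z": -0.1, "turn": 0, "grip": 0},
    {"x": 0, "y": 0, "z": -0.2, "turn": 0, "grip": 0},
    {"x": 0, "y": 0, "z": -0.2, "turn": 0, "grip": 0},
    {"x": 0, "y": 0, "z": -0.2, "turn": 0, "grip": 0},
    {"x": 0, "y": 0, "z": -0.3, "turn": 0, "grip": 0},
    {"x": 0, "y": 0, "z": -0.4, "turn": 0, "grip": 0},
    {"x": 0, "y": 0, "z": -0.4, "turn": 0, "grip": 0},
    {"x": 0, "y": 0, "z": -0.2, "turn": 0, "grip": 0},
    {"x": 0, "y": 0, "z": 0, "turn": 0, "grip": 0},
    {"x": 0, "y": 0, "z": 0, "turn": 0, "grip": 0},
    {"x": 0, "y": 0, "z": 0, "turn": 0, "grip": 0},
    {"x": 0, "y": 0, "z": 0, "turn": 0, "grip": 0},
  ],
)

```text
time_s: 21.97
ee_pos: [0.6209, 0.2223, 0.2471]
ee_rot: [[0.119, 0.993, -0.002], [0.993, -0.119, -0.001], [-0.001, -0.002, -1.0]]
ft_force: [0.3, -0.8, 0.1]
opening: 0.0
grip_force: 0.0
```

```bash
python3 go.py .621 .2225 .17 -6.85;python3 - <<'E'
from h import *
a=cams.grab_frame('scene');cv2.imwrite('pics/c9.png',cv2.resize(a[70:240,300:450],None,fx=3.5,fy=3.5,interpolation=cv2.INTER_CUBIC))
E
```

```text
t 21.97 pos [0.6209 0.2223 0.2471] yaw -6.83 q [16.5 31.4 66.5  0.  82.2 23.3] F [ 0.3 -0.8  0.1] open 0.0 grip 0.0
units x 0.005 y 0.002 z 1.927 turn 0.004
```

View pics/c9.png

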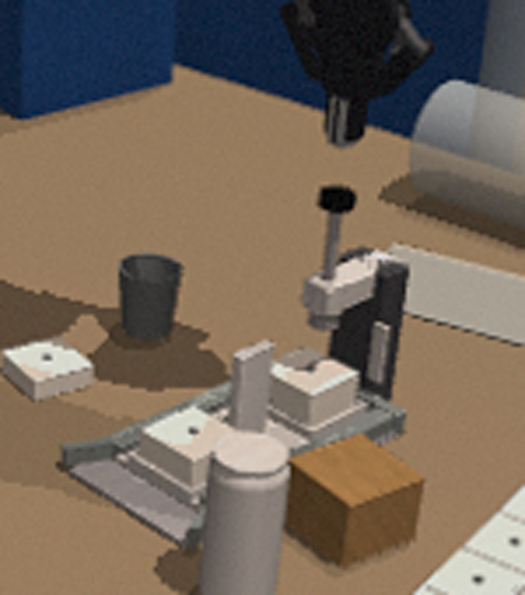

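```bash
python3 -c "
from h import *
p=plane('scene',[[354.9,192.5]],.041)[0,:2];h=np.array([.6117,.1526]);ax=np.array([.1193,.9929]);print((p-h)@ax)
print(order.sign_off())"
```

```text
-0.06252577368856803
the job is handed in; nothing more can be done
None
```

Job handed in at about 22 s of the 70 s limit, verdict not shown: the thick block is in the front pocket, the tray is against the end stop with both blocks seated, the gauge was pressed onto the block for over a second and has sprung back up, and I saw nothing else on the bench disturbed.

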